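# Park the plunger and slide the hook rack along

### The job

Unlock the sliding hook rack on the little bench pegboard: pull its spring plunger up by the black T grip, twist it counter-clockwise until you feel it meet its stop (gently, do not lean on the stop), and ease it down into the rest notch so that it stays up with your hand off it. Then push the rack left along its rail, fully home against the end stop, with the plunger still parked. Leave the other things on the bench where they are.

Things in the scene. Friction and masses are not known exactly. Their poses are not given: they have to be found in the camera images.
- stand: fixed bench pegboard: brown board 300 mm wide, 142 mm high, on a 150 x 300 x 12 mm wooden foot, with a steel rail 24 mm wide on its top edge (rail top at 160 mm). Origin: middle of the foot's underside. x is level and points away from the robot through the board, y runs along the rail to the robot's left, z up. Its place and yaw (up to 0.3 rad) vary.
- end_stop (a point): middle of the inner face of the dark end stop at the rail's +y (left) end, 155 mm above the bench; the rack's +y edge meets it when home.
- rack (a joint): travel of the steel hook rack along the rail, m, towards the stand's +y: about 0 at the start (locked by the plunger's pin in a hole of the rail, about 1.5 mm of play), 0.12 home against the end stop. Friction about 2 N, a little more when fast. The rack is a saddle 110 mm long (y) and 56 mm wide, its top face 170 mm above the bench.
- hook_tip (a point): tip of the middle one of the rack's three hooks, on a plate hanging down its robot side to 96 mm above the bench; tips 64 mm out from the rail's middle. They slide with the rack and are not needed.
- tab (a point): middle of the outer (-y) face of the rack's upturned push tab: steel plate 34 mm wide (stand's x), 6 mm thick, standing 28 mm above the rack's top face at its -y end; this point is 20 mm above the top face, 8 mm below the tab's top edge, 55 mm to -y of the plunger's axis. Push here along the stand's +y. Axes as the stand's.
- plunger (a joint): how far the plunger is pulled up, m: 0 down (locked), 0.020 its upper end. Spring and weight pull it down with about 5 N at 0 and 12 N at 0.020; it is damped (60 N per m/s). The pin is clear of the rail above 0.007. The lug passes over the ridge before the rest notch only above 0.013: pull to about 0.016 before twisting. Parked in the rest notch it reads about 0.010.
- knob: turning part of the plunger: black T bar 46 mm long (its y), 10 mm thick (its x), 26 mm high, on a thin steel stem. Origin: on the vertical plunger axis, at the rack's top face when down. Locked, its axes are parallel to the stand's within 0.03 rad; it turns to the rest notch counter-clockwise seen from above (positive about z). Nothing stands within 40 mm of the bar at its height.
- grip (a point): centre of the black T bar, on the plunger's axis, 57 mm above the knob's origin (bar from 44 to 70 mm above the rack's top face when down); axes as the knob's.
- lug (a point): tip of the square steel lug on the knob, 5 x 5 mm, sticking out 21.5 mm from the axis on the knob's +x side, 8 mm above the rack's top face when down. What the lug presses on the notch, ridge or stop wall must stay below 18 N (about 0.32 N m of twist at the wall, 18.5 mm from the axis). Parked, the spring alone gives about 8 N; let it down slowly.
- sleeve: dark round collar, 52 mm across, 4 mm high, on the rack's top face about the plunger's axis; it carries the rest notch. In twist order: flat-topped low ridge (3 mm high, 4 mm wide), notch 7.5 mm wide, high stop wall (to 32 mm above the rack's top, always below the bar). Origin at its underside on the axis; axes as the stand's, whatever way the notch is clocked.
- notch_axis (a point): point on the plunger's axis at notch floor height, 15.5 mm above the rack's top. The notch's clocking is not in this pose: the lug meets the stop wall at a twist anywhere from 0.75 to 1.5 rad. Pulled up, turning is nearly free (about 0.02 N m) until the wall, stiff there. Let down within 0.1 rad before the wall it seats; on the ridge it stays 3 mm too high, farther back it falls right down.
- dish: white ceramic dish, 96 mm across, 26 mm high, loose bystander in front of the board; origin at its underside
- hex_holder: green block 45 x 85 x 35 mm with hex keys standing up to 89 mm, loose bystander; origin at its underside
- eyebolt: nickel eyebolt standing on its head, 63 mm high, 35 mm across the eye, loose bystander; origin at its underside
- tape_measure: stubby orange tape measure 55 x 30 x 52 mm, loose bystander; origin at its underside
- screwdriver: screwdriver lying at the board's left end, loose bystander
- screw_jar: small jar 60 mm across, 75 mm high, loose bystander behind the board; origin at its underside
- wrench: wrench lying behind the board, loose bystander

How it is judged:
By the outcome, as a careful person would: the job done as asked, in the order asked, and still so for the second after the job is handed in, with the robot touching nothing.
It also fails if it takes over 67 s, if anything falls off the work surface, if the arm or the gripper's body presses on something with over 40 N, if the wrist force passes 120 N, or if a joint passes its speed limit or range.

### The arm

A 6-joint arm with a two-finger parallel gripper is mounted at the origin on the work surface. World frame = base frame: x ahead of the robot, y to its left, z up, the work surface at z = 0. Lengths are in mm, angles in rad, forces in N, time in s.
With the tool pointing down it reaches from about 325 to 875 mm from the base axis. Payload 4.4 kg.
Tool frame: the origin (TCP) lies on the centre line of the jaws, within the pads' length; the fingertips stand ahead of it and the grasp point (between the pads) lies 6 mm ahead of it (ctrl.tcp_to_tips is the z of the fingertips in the tool frame, in mm); z points along the fingers, y is the line along which they close (so a half turn about z gives the same grasp; the last joint's range is limited). The gripper opens to 85 mm and grips with 20 to 120 N. Pads are 22 mm wide; open, the fingers measure 114 mm over their backs; the gripper's body (76 mm by 85 mm) begins 54 mm behind the grasp point. The pads swing forward as they close: fully open they stand 13 mm farther back than shut.
Start: joints at [1.165, 0.207, 1.542, -0, 1.393, -0.15], TCP at [145.496, 556.29, 256.282] pointing down, gripper open.
Joint ranges: [-2.73, 2.73], [-0.86, 2.22], [0.23, 2.46], [-1.11, 4.25], [0.08, 2.63], [-2.82, 2.82]. Speed limits (rad/s): [2.79, 2.79, 3.14, 3.14, 3.14, 3.14].

### API

Orientations are given as a 3x3 rotation matrix whose columns are the frame's x, y, z axes.
In Python, from plant import ctrl, sensors, optics gives the robot as it stands. Calls block until the motion is done:
- ctrl.move_ptp(position, orientation): joint-space move of the TCP to a pose.
- ctrl.move_l(position, rot=None, vel=150, threshold=None): straight line of the TCP; rot=None keeps the orientation; vel is the mean speed in mm/s. With threshold (N) it stops when the force on the tool has changed by that much, and returns True; else False.
- ctrl.set_joints(angles): joint-space move.
- ctrl.gripper_to(opening, force=None): finger opening in mm; force is the grip in N (None keeps the last); returns when the fingers have stopped.
- ctrl.hold(seconds).
- ctrl.solve_ik(position, orientation): joint angles nearest the present ones, or None.
- sensors.read_state(): the state.
- optics.grab_frame(name): name is "side" or "top"; returns (picture, depth): 420x560x3 uint8, red, green, blue; 420x560 float32, mm along the optical axis (not along the pixel's ray), 0 where there is no reading.
- optics.camera_params(name): a dict with "mtx" (3x3 intrinsics, pixels), "R" (3x3) and "t" (3): a world point X has camera coordinates R X + t. Camera axes: x right, y down, z forward; pixel columns grow to the right and rows downward; lengths in mm; the calibration is good to about 2 mm. A picture is of the moment at which its call begins. camera_params takes no time and is no camera call.
A pose or a line that the arm cannot do raises ctrl.MotionError and nothing moves.
- ctrl.finish_job(): hands the job in; it is judged then, once.
The state is a dict: "t": time; "q": joint angles; "qvel": joint speeds; "tau": joint torques, N m; "eef_pos": TCP position; "eef_rot": TCP orientation; "force": force on the tool from outside, world axes, zero at the start; "wrist_torque": the same for the moment, N m; "grip_width": finger opening in mm; "grasp_force": force on a finger pad.
Only numpy, scipy, OpenCV 4.12 (cv2) and the standard library are available. Lean on these libraries where they do the work, as an engineer would, in place of code of your own. Each camera call takes 0.05 s, during which the arm holds its last target. There are 200 camera calls.

## Working session

There is one attempt and no reset: what is moved stays moved. The work goes in short steps, each a Python script; the robot and the scene stay as the last script left them, time stands still between calls to the robot, and variables do not carry over. Pictures are saved under pics/ and viewed, at most 10 in all, crops included, and the job is handed in when it is done.

```bash
ls; mkdir -p pics; python3 - <<'E'
from plant import ctrl,sensors,optics
import cv2,numpy as np
for n in("side","top"):
    p,d=optics.grab_frame(n);cv2.imwrite(f"pics/{n}0.png",p[:,:,::-1]);np.save(f"pics/{n}0.npy",d)
    c=optics.camera_params(n);print(n,c["mtx"].round(1).tolist(),c["R"].round(3).tolist(),c["t"].round(1))
s=sensors.read_state();print(s["t"],s["eef_rot"],ctrl.tcp_to_tips,s["force"])
E
```

```text
pics
side [[402.0, 0.0, 278.0], [0.0, 402.0, 210.2], [0.0, 0.0, 1.0]] [[-0.732, -0.681, 0.013], [-0.433, 0.45, -0.781], [0.526, -0.577, -0.625]] [470.  365.1 527.3]
top [[539.0, 0.0, 287.7], [0.0, 539.0, 215.0], [0.0, 0.0, 1.0]] [[-0.013, -1.0, 0.001], [-0.999, 0.013, -0.035], [0.035, -0.001, -0.999]] [  63.8  570.5 1189.1]
0.1 [[-9.67465283e-01  2.53002495e-01 -8.14391959e-04]
 [ 2.53003632e-01  9.67463378e-01 -1.94273560e-03]
 [ 2.96377442e-04 -2.08557337e-03 -9.99997781e-01]] 25.0 [-0.97153803 -0.657893   -0.58684699]
```

View pics/side0.png

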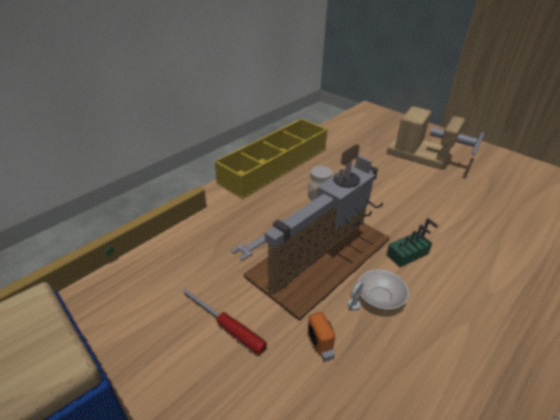

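View pics/top0.png

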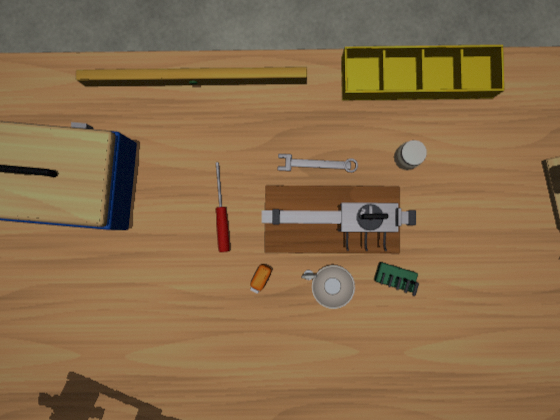

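The side view shows the stand with the T bar near (348,155) and the tab near (362,165). In the top view the T bar is at about (374,216), the sleeve at (370,217) and the rack from x=341 to 399. I'll enlarge both.

```bash
python3 - <<'E'
import cv2,numpy as np
a=cv2.imread("pics/top0.png")[180:260,255:425];b=cv2.imread("pics/side0.png")[130:240,300:410]
a=cv2.convertScaleAbs(a,alpha=1.6);b=cv2.convertScaleAbs(b,alpha=1.6)
cv2.imwrite("pics/topc.png",cv2.resize(a,None,fx=4.7,fy=4.7,interpolation=cv2.INTER_CUBIC))
cv2.imwrite("pics/sidec.png",cv2.resize(b,None,fx=5,fy=5,interpolation=cv2.INTER_CUBIC))
d=np.load("pics/top0.npy")
print(d[206:228:2,340:420:4].astype(int))
E
```

```text
[[1200 1040 1037 1036 1038 1038 1036 1031 1034 1035 1038 1040 1039 1037
  1038 1208 1205 1207 1214 1207]
 [1194 1039 1040 1038 1038 1032 1034 1033 1036 1033 1038 1040 1040 1035
  1036 1210 1208 1215 1210 1208]
 [1195 1039 1039 1037 1038 1032 1020 1033 1033 1033 1034 1038 1038 1042
  1023 1011 1209 1208 1207 1208]
 [1048 1036 1042 1039 1036 1027 1022 1032 1032 1034 1034 1036 1038 1037
  1028 1009 1048 1050 1049 1207]
 [1052 1036 1040 1042 1039 1022  966  967  966  970  967  967 1041 1036
  1024 1009 1047 1049 1044 1206]
 [1048 1040 1040 1038 1039 1004  967  969  969  969  970  964 1039 1034
  1027 1010 1050 1046 1044 1212]
 [1047 1040 1037 1038 1041 1036  967  966  968  968  966  969 1039 1038
  1025 1008 1048 1045 1044 1208]
 [1045 1036 1038 1034 1034 1029 1033 1030 1031 1028 1034 1036 1042 1042
  1024 1011 1045 1049 1044 1210]
 [1045 1039 1035 1037 1035 1031 1030 1032 1030 1030 1035 1039 1036 1037
  1024 1008 1051 1046 1040 1203]
 [1196 1035 1040 1040 1036 1031 1031 1031 1026 1029 1034 1039 1037 1041
  1029 1006 1057 1048 1046 1202]
 [1193 1037 1034 1040 1037 1032 1030 1032 1034 1033 1035 1038 1037 1037
  1026 1011 1212 1207 1211 1209]]
```

View pics/topc.png

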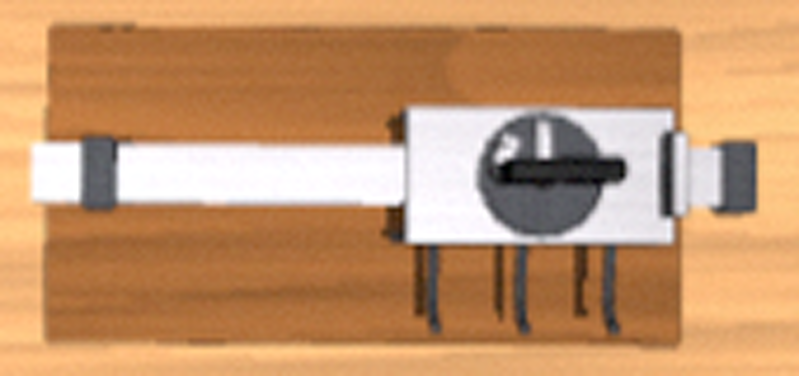

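View pics/sidec.png

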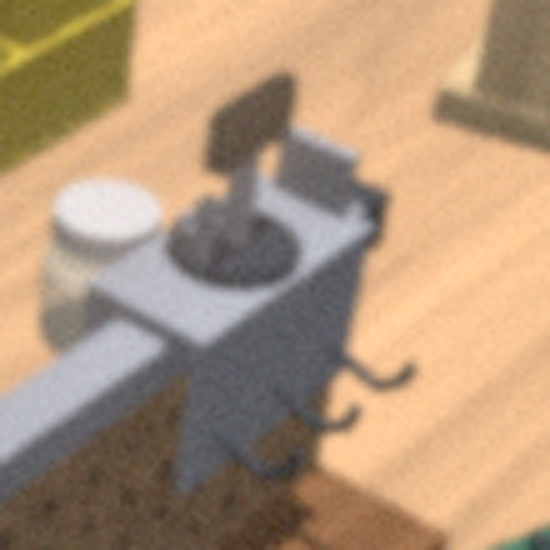

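The crops show the sleeve centre at crop (541,173) with the lug pointing away from the robot. The wall and ridge are up and to the left of it, roughly 1 rad counter-clockwise. The bar spans crop (497–626, 158–184), and the tab is at x≈680. Next I'll compute poses from these.

```bash
cat > h.py <<'E'
import numpy as np,cv2
from plant import ctrl,sensors,optics
def unproj(n,u,v,z):
    c=optics.camera_params(n);R,t=c["R"],c["t"]
    o=-R.T@t; d=R.T@np.linalg.solve(c["mtx"],[u,v,1.]); return o+d*(z-o[2])/d[2]
def proj(n,X):
    c=optics.camera_params(n);p=c["mtx"]@(c["R"]@np.asarray(X)+c["t"]);return p[:2]/p[2]
def down(yaw):  # tool x axis at yaw, z down
    c,s=np.cos(yaw),np.sin(yaw);return np.array([[c,s,0],[s,-c,0],[0,0,-1.]])
E
python3 - <<'E'
from h import *
cr=lambda x,y,z:unproj("top",255+(x+.5)/4.7-.5,180+(y+.5)/4.7-.5,z)
d=np.load("pics/top0.npy")
m=np.zeros_like(d,np.uint8);s=np.s_[200:235,350:396];m[s]=((d[s]<990)&(d[s]>900))
v,u=np.nonzero(m);r=cv2.minAreaRect(np.c_[u,v].astype(np.float32));print("bar px",r,len(u))
P=np.array([unproj("top",a,b,240) for a,b in zip(u,v)]);c=P.mean(0);w,V=np.linalg.eigh(np.cov(P[:,:2].T));print("bar",c,"axis",V[:,1],"ext",4*np.sqrt(3*w)/2)
print("sleeve",cr(541,173,174))
rk=[cr(*p,170) for p in((405,108),(673,108),(673,243),(405,243))]
print("rack",np.round(rk,1).tolist(),np.mean(rk,0))
ft=[cr(*p,12) for p in((48,25),(681,30),(681,345),(47,342))];print("foot",np.round(ft,1).tolist(),np.mean(ft,0))
print("bar crop mid",cr(561,171,240),"tab top",cr(682,133,198),cr(682,215,198),"endstop",cr(117,173,165))
# side check: bar
d=np.load("pics/side0.npy");sc=lambda x,y:(300+(x+.5)/5-.5,130+(y+.5)/5-.5)
u,v=sc(252,122);print("side bar centre ray z=227",unproj("side",u,v,227),"proj",proj("side",[c[0],c[1],227]),(u,v))
u,v=sc(235,244);print("side sleeve",unproj("side",u,v,174))
E
```

```text
bar px ((374.0, 216.5), (5.0, 26.0), 90.0) 155
bar [558.59827772 -98.91993242 240.        ] axis [0.00180917 0.99999836] ext [10.4779422  46.77327976]
sleeve [ 560.82083281 -100.89254286  174.        ]
rack [[588.4, -46.2, 170.0], [586.9, -156.2, 170.0], [531.5, -155.1, 170.0], [533.0, -45.3, 170.0]] [ 559.95240015 -100.67015497  170.        ]
foot [[638.9, 106.3, 12.0], [632.6, -193.3, 12.0], [483.7, -190.3, 12.0], [489.1, 108.6, 12.0]] [561.06786853 -42.16069611  12.        ]
bar crop mid [559.49391355 -98.42678579 240.        ] tab top [ 575.32769113 -153.8052208   198.        ] [ 542.59548546 -153.13438297  198.        ] endstop [563.40643916  72.425859   165.        ]
side bar centre ray z=227 [ 563.26932409 -106.10339267  227.        ] proj [349.83907039 156.36589254] (350.0, 154.0)
side sleeve [ 562.07955436 -104.52334685  174.        ]
```

```bash
python3 - <<'E'
from h import *
p=[560.5,-101,233]
for y0 in(np.pi/2-.015,-np.pi/2-.015):
    for dy in(0,.75,1.55):
        q=ctrl.solve_ik(p,down(y0+dy));print(y0,dy,None if q is None else np.round(q,3))
E
```

```text
1.5557963267948967 0 [-0.33   0.215  1.581 -0.     1.346 -0.315]
1.5557963267948967 0.75 [-0.33   0.215  1.581 -0.     1.346 -1.065]
1.5557963267948967 1.55 [-0.33   0.215  1.581 -0.     1.346 -1.865]
-1.5857963267948965 0 None
-1.5857963267948965 0.75 [-0.33   0.215  1.581 -0.     1.346  2.076]
-1.5857963267948965 1.55 [-0.33   0.215  1.581 -0.     1.346  1.276]
```

```bash
cat >> h.py <<'E'
YAW=np.pi/2-.015
def rep(m=""):
    s=sensors.read_state();print(m,round(s["t"],2),s["eef_pos"].round(1) if hasattr(s["eef_pos"],"round") else s["eef_pos"],"F",np.round(s["force"],2),"T",np.round(s["wrist_torque"],3),"w",round(float(s["grip_width"]),1),"g",np.round(s["grasp_force"],1));return s
E
python3 - <<'E'
from h import *
R=down(YAW)
ctrl.move_ptp([560.5,-101,300],R);ctrl.gripper_to(45,20);rep("above")
print(ctrl.move_l([560.5,-101,233],vel=80,threshold=4));rep("at")
p,d=optics.grab_frame("side");cv2.imwrite("pics/s1.png",cv2.resize(cv2.convertScaleAbs(p[90:200,290:420,::-1],alpha=1.6),None,fx=5,fy=5,interpolation=cv2.INTER_CUBIC))
E
```

```text
above 3.32 [ 560.5 -100.9  300. ] F [-0.16  0.93  0.72] T [-0.033 -0.014  0.038] w 44.8 g 0.0
False
at 4.31 [ 561.  -101.1  233.7] F [-0.01 -0.28  0.34] T [ 0.008 -0.026 -0.004] w 45.2 g 0.0
```

View pics/s1.png

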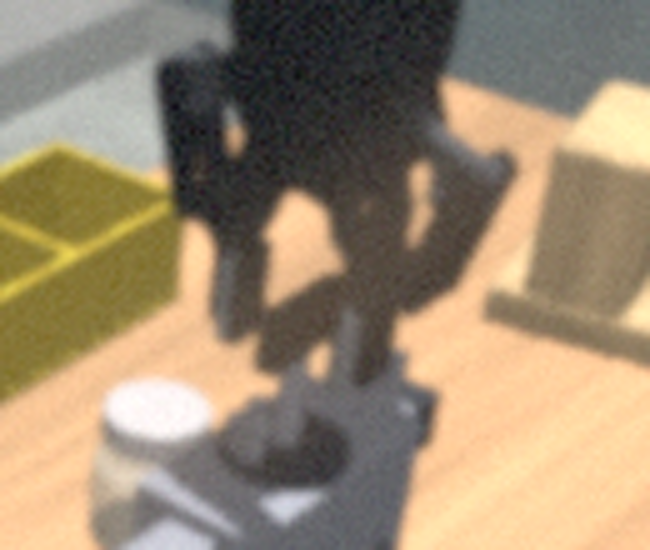

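The bar at crop (300,320) sits between the two fingers, at (240,280) and (365,320), with the tips just below its underside. Next is a gentle close, checking the side force.

```bash
python3 - <<'E'
from h import *
rep("pre")
for w in (20,14,12): ctrl.gripper_to(w,20);rep(w)
ctrl.gripper_to(5,20);ctrl.hold(.2);rep("closed")
E
```

```text
pre 4.36 [ 561.1 -101.2  233.9] F [-0.14  0.61  0.06] T [-0.004 -0.007  0.034] w 45.0 g 0.0
20 4.72 [ 560.6 -101.   233.2] F [0.57 0.44 0.08] T [0.039 0.012 0.001] w 19.9 g 0.0
14 4.96 [ 560.5 -101.   233. ] F [ 0.43  0.5  -0.72] T [ 0.027 -0.032 -0.023] w 14.3 g 0.0
12 5.17 [ 560.5 -101.   233. ] F [-0.32  0.13 -0.24] T [-0.025  0.02   0.031] w 11.9 g 0.0
closed 5.59 [ 560.7 -101.   233.1] F [ 2.03 -0.24 -0.76] T [ 0.006 -0.247  0.013] w 9.9 g 22.5
```

```bash
python3 - <<'E'
from h import *
ctrl.gripper_to(5,45);rep("g45")
ctrl.move_l([560.5,-101,233+16],down(YAW),vel=15);ctrl.hold(.2);rep("up")
for a in(.15,.3):
    ctrl.move_l([560.5,-101,249],down(YAW+a),vel=15);ctrl.hold(.1);s=rep(a);print(s["q"][5])
E
```

```text
g45 5.81 [ 560.7 -101.   233.1] F [ 2.22  0.52 -0.23] T [ 0.028 -0.281 -0.005] w 9.2 g 49.0
up 7.22 [ 560.5 -101.   247.2] F [  6.24  -1.15 -10.47] T [-0.22  -1.208  0.057] w 9.3 g 47.5
0.15 7.62 [ 560.3 -101.   247.1] F [ 6.16 -1.33 -9.5 ] T [-0.314 -1.12   0.099] w 9.3 g 47.5
-0.46527993295722325
0.3 8.03 [ 560.2 -101.   247.1] F [  5.35  -0.71 -10.67] T [-0.3   -1.03   0.015] w 9.2 g 47.5
-0.6152447738450467
```

```bash
python3 - <<'E'
from h import *
ctrl.move_l([561.6,-101,251],down(YAW+.3),vel=15);ctrl.hold(.1);rep("shift")
for a in(.45,.6):
    ctrl.move_l([561.6,-101,251],down(YAW+a),vel=15);ctrl.hold(.1);rep(a)
T=[]
for i in range(8): T.append(np.r_[sensors.read_state()["wrist_torque"],sensors.read_state()["force"]]);ctrl.hold(.02)
print(np.mean(T,0).round(3),np.std(T,0).round(3))
E
```

```text
shift 8.43 [ 560.4 -101.   249.7] F [  2.03  -1.87 -11.33] T [-0.382 -0.311 -0.029] w 9.6 g 47.4
0.45 8.82 [ 560.4 -100.9  250.2] F [ -2.2   -1.94 -10.64] T [-0.367  0.279 -0.045] w 9.3 g 47.3
0.6 9.22 [ 560.3 -100.8  250.3] F [ -5.79  -2.09 -10.96] T [-0.466  0.848 -0.042] w 9.3 g 47.3
[ -0.388   0.887  -0.026  -5.302  -1.99  -11.421] [0.044 0.025 0.017 0.509 0.363 0.392]
```

```bash
python3 - <<'E'
from h import *
def avg(n=5):
    L=[]
    for i in range(n):
        s=sensors.read_state();L.append(np.r_[s["force"],s["wrist_torque"][2]]);ctrl.hold(.02)
    return np.mean(L,0)
p=np.array([560.7,-101.3,250.])
a=.6;ctrl.move_l(p,down(YAW+a),vel=15);b=avg(8);print(b.round(3))
while a<1.56:
    a+=.02;ctrl.move_l(p,down(YAW+a),vel=30);f=avg()
    print(round(a,2),f.round(2),end=" ")
    if f[3]-b[3]<-.06: 
        f=avg(8);print("confirm",f.round(3))
        if f[3]-b[3]<-.06: break
    e=np.clip(.05*f[:2],-.15,.15);p[:2]+=e
s=rep("\nstop");print(a,p,s["q"][5])
np.save("st.npy",np.r_[p,a])
E
```

```text
[ -4.271  -0.32  -11.067  -0.037]
0.62 [-5.440e+00  1.700e-01 -1.107e+01  1.000e-02] 0.64 [ -5.11   0.25 -10.7    0.02] 0.66 [-5.110e+00  5.500e-01 -1.116e+01  1.000e-02] 0.68 [ -5.05   0.51 -11.35   0.02] 0.7 [ -4.81   0.86 -11.05  -0.02] 0.72 [ -4.52   1.09 -11.23   0.02] 0.74 [ -3.87   1.31 -11.4   -0.02] 0.76 [-2.700e+00  6.600e-01 -1.136e+01  1.000e-02] 0.78 [-2.180e+00  3.300e-01 -1.135e+01  1.000e-02] 0.8 [-9.900e-01  6.300e-01 -1.143e+01  1.000e-02] 0.82 [-5.000e-02 -8.000e-02 -1.119e+01 -1.000e-02] 0.84 [  0.07  -0.1  -11.51   0.02] 0.86 [  0.89  -0.38 -11.23   0.03] 0.88 [ 1.28e+00 -7.80e-01 -1.14e+01  1.00e-02] 0.9 [  1.18  -1.09 -11.1    0.02] 0.92 [  1.23  -1.32 -11.37   0.02] 0.94 [  1.23  -1.29 -11.16   0.03] 0.96 [  0.94  -1.6  -11.12   0.02] 0.98 [ 6.000e-01 -9.300e-01 -1.128e+01  1.000e-02] 1.0 [ -0.1   -1.77 -10.58   0.02] 1.02 [ -0.42  -1.08 -11.17   0.02] 1.04 [ -0.63  -0.67 -10.84  -0.  ] 1.06 [-4.200e-01 -5.000e-01 -1.116e+01  1.000e-02] 1.08 [-8.900e-01 -8.000e-02 -1.104e+01  1.000e-02] 1.1 [ -0.91  -0.41 -11.52   0.04] 1.12 [ -0.81   0.11 -11.19   0.03] 1.14 [ -1.33   0.24 -10.94   0.03] 1.16 [-5.300e-01 -7.000e-02 -1.086e+01  1.000e-02] 1.18 [-2.200e-01 -2.500e-01 -1.095e+01  1.000e-02] 1.2 [-1.700e-01  8.000e-02 -1.125e+01  1.000e-02] 1.22 [-4.100e-01 -2.400e-01 -1.116e+01  1.000e-02] 1.24 [ -0.17  -0.44 -11.3   -0.14] confirm [  0.228  -0.647 -11.005  -0.092]
1.26 [  0.67  -0.73 -11.2   -0.19] confirm [  0.993  -0.811 -11.428  -0.19 ]

stop 21.01 [ 559.5 -101.7  250. ] F [  0.74  -0.64 -11.76] T [-0.2   -0.103 -0.226] w 9.2 g 47.3
1.2600000000000005 [ 559.39563264 -101.62441027  250.        ] -1.576687883460268
```

```bash
python3 - <<'E'
from h import *
p=np.load("st.npy")[:3];a=1.20
ctrl.move_l(p,down(YAW+a),vel=30);ctrl.hold(.2);rep("back")
while p[2]>240:
    p[2]-=.5;ctrl.move_l(p,down(YAW+a),vel=5);s=rep()
    if s["force"][2]>-1.5: break
np.save("st.npy",np.r_[p,a])
E
```

```text
back 21.46 [ 559.4 -101.6  250. ] F [  0.12  -1.37 -11.49] T [-0.177 -0.131  0.008] w 9.3 g 47.3
 21.71 [ 559.4 -101.6  249.5] F [  0.26  -1.41 -10.98] T [-0.112 -0.074  0.037] w 9.4 g 47.4
 21.96 [ 559.4 -101.6  249. ] F [  0.09  -0.81 -10.5 ] T [-0.094 -0.111  0.016] w 9.3 g 47.4
 22.21 [ 559.4 -101.6  248.5] F [  0.04  -0.73 -10.44] T [-0.125 -0.019 -0.001] w 9.1 g 47.4
 22.46 [ 559.4 -101.6  248. ] F [ 0.23 -0.3  -8.7 ] T [-0.071 -0.07  -0.01 ] w 9.2 g 47.4
 22.71 [ 559.4 -101.6  247.5] F [ 0.59 -0.71 -9.8 ] T [-0.122 -0.047  0.047] w 9.2 g 47.4
 22.96 [ 559.4 -101.6  247. ] F [ 0.36 -0.   -9.27] T [-0.098 -0.099  0.031] w 9.2 g 47.4
 23.21 [ 559.4 -101.6  246.5] F [ 0.34  0.22 -9.83] T [-0.02  -0.017 -0.018] w 9.2 g 47.4
 23.46 [ 559.4 -101.6  246. ] F [ 0.47  0.06 -9.85] T [-0.043 -0.084 -0.015] w 9.4 g 47.5
 23.71 [ 559.4 -101.6  245.5] F [ 0.45 -0.31 -9.91] T [-0.117 -0.071  0.008] w 9.3 g 47.5
 23.96 [ 559.4 -101.6  245. ] F [ 0.77 -0.88 -8.55] T [-0.034 -0.04  -0.014] w 9.3 g 47.5
 24.21 [ 559.4 -101.6  244.5] F [ 1.87 -1.28 -8.44] T [ 0.008 -0.096  0.044] w 9.2 g 47.6
 24.46 [ 559.4 -101.6  244. ] F [ 0.72  0.48 -9.62] T [-0.024 -0.055  0.014] w 9.1 g 47.6
 24.71 [ 559.4 -101.6  243.5] F [ 0.62  0.61 -9.07] T [ 0.024 -0.062  0.055] w 9.3 g 47.6
 24.96 [ 559.4 -101.6  243.1] F [-0.27 -0.15 -7.7 ] T [-0.08   0.006  0.   ] w 9.6 g 47.9
 25.21 [ 559.5 -101.7  243. ] F [-1.   -0.2  -4.71] T [0.112 0.179 0.015] w 9.2 g 48.3
 25.46 [ 559.5 -101.7  242.9] F [-2.59  1.09 -1.2 ] T [0.162 0.462 0.021] w 9.3 g 48.9
```

```bash
python3 - <<'E'
from h import *
p=np.load("st.npy")[:3];R=down(YAW+1.2)
ctrl.gripper_to(40);rep("open")
p[2]=305;ctrl.move_l(p,R,vel=80);ctrl.gripper_to(0)
u=np.array([.015,1,0]);ax=np.array([560,-101.3,0])
ctrl.move_ptp(ax-82*u+[0,0,290],down(YAW));rep("over tab")
p_,d=optics.grab_frame("side");cv2.imwrite("pics/s2.png",cv2.resize(cv2.convertScaleAbs(p_[90:200,290:420,::-1],alpha=1.6),None,fx=5,fy=5,interpolation=cv2.INTER_CUBIC))
E
```

```text
open 25.86 [ 559.9 -101.8  242.6] F [0.54 0.42 0.5 ] T [ 0.035  0.033 -0.035] w 39.6 g 0.0
over tab 28.26 [ 558.8 -183.1  290.1] F [ 0.35  0.08 -0.39] T [ 0.002 -0.021 -0.006] w -0.1 g 0.0
```

View pics/s2.png

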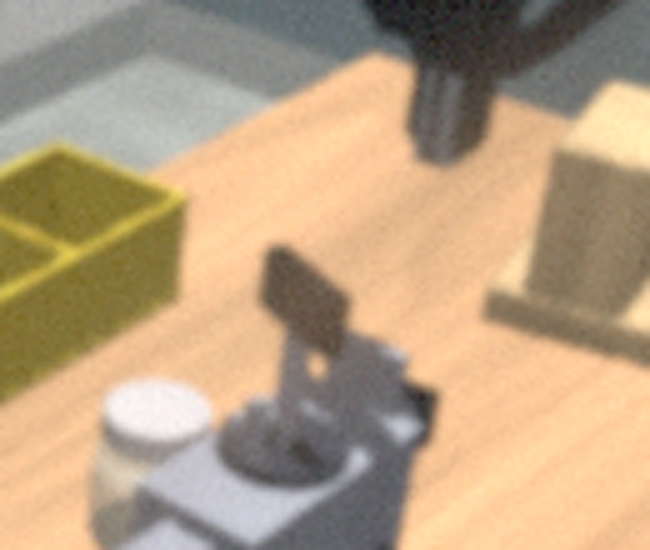

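The bar at crop (305,300) is twisted and stays raised with the hand off, so the plunger is parked. The closed gripper is clear, beyond the tab. Next I'll lower it and push.

```bash
python3 - <<'E'
from h import *
u=np.array([.015,1,0]);ax=np.array([560,-101.3,0]);P=lambda y:ax+y*u+[0,0,208]
print(ctrl.move_l(P(-82),vel=80,threshold=5));rep("down")
print(ctrl.move_l(P(-68),vel=25,threshold=5));rep("near")
hit=ctrl.move_l(P(38),vel=35,threshold=9);rep(hit)
if not hit:
    hit=ctrl.move_l(P(60),vel=12,threshold=8);rep(hit)
E
```

```text
False
down 29.48 [ 559.3 -183.5  208.8] F [-0.44 -0.71  0.22] T [ 0.01  -0.074 -0.006] w 0.2 g 0.0
False
near 30.19 [ 559.  -169.2  208. ] F [ 0.25 -0.08  0.03] T [-0.045  0.022 -0.017] w 0.1 g 0.0
False 33.37 [560.5 -63.3 208. ] F [ 0.73 -1.67  1.52] T [-0.28  -0.142 -0.015] w 0.1 g 0.9
True 34.61 [560.5 -49.4 207.6] F [-0.05 -1.08  1.32] T [-0.043  0.012 -0.054] w -0.2 g 0.2
```

```bash
python3 - <<'E'
from h import *
u=np.array([.015,1,0]);ax=np.array([560,-101.3,0]);P=lambda y:ax+y*u+[0,0,208]
print(ctrl.move_l(P(60),vel=8,threshold=9));rep()
y=sensors.read_state()["eef_pos"][1]+101.3
for i in range(8):
    ctrl.move_l(P(y+.5*i),vel=8);s=rep()
    if s["force"][1]<-9: break
ctrl.hold(.2);rep()
ctrl.move_l(P(30),vel=60);ctrl.move_l(P(20)+[0,0,100],vel=150)
ctrl.move_ptp([480,-260,320],down(YAW));rep("clear")
for n in("side","top"):
    p,d=optics.grab_frame(n);np.save(f"pics/{n}3.npy",d);c=p[100:260,240:410] if n=="side" else p[170:290,230:430]
    cv2.imwrite(f"pics/{n}3.png",cv2.resize(cv2.convertScaleAbs(c[:,:,::-1],alpha=1.6),None,fx=3.6,fy=3.6,interpolation=cv2.INTER_CUBIC))
E
```

```text
True
 35.18 [560.  -49.3 206.9] F [-0.42 -0.47  0.58] T [-0.104 -0.106 -0.01 ] w -0.1 g 0.4
 35.59 [560.5 -49.3 207.7] F [ 0.95 -0.83 -0.14] T [-0.177  0.148 -0.007] w -0.2 g 0.6
 35.84 [560.5 -49.2 207.7] F [-1.66 -4.03 -1.02] T [-0.549  0.159  0.022] w -0.2 g 1.7
 36.09 [560.5 -49.2 207.8] F [-1.12 -4.67 -1.51] T [-0.852  0.214  0.021] w 0.1 g 2.5
 36.34 [560.5 -49.1 207.8] F [-2.11 -6.89 -1.89] T [-1.052  0.243 -0.004] w 0.0 g 3.1
 36.59 [560.5 -49.1 207.8] F [-2.03 -8.29 -1.18] T [-1.196e+00  2.270e-01 -1.000e-03] w 0.1 g 3.7
 36.84 [560.5 -49.1 207.8] F [-1.63 -8.59 -2.16] T [-1.407  0.231  0.031] w 0.0 g 4.3
 37.09 [560.5 -49.  207.8] F [ -1.13 -11.22  -2.64] T [-1.624  0.202  0.018] w -0.2 g 4.9
 37.29 [560.5 -49.  207.8] F [-1.52 -9.99 -1.89] T [-1.571e+00  3.220e-01 -1.000e-03] w 0.2 g 4.9
clear 39.48 [ 480.1 -259.1  319.1] F [ 0.24  1.08 -0.38] T [ 0.005  0.011 -0.008] w 0.2 g 0.0
```

View pics/side3.png

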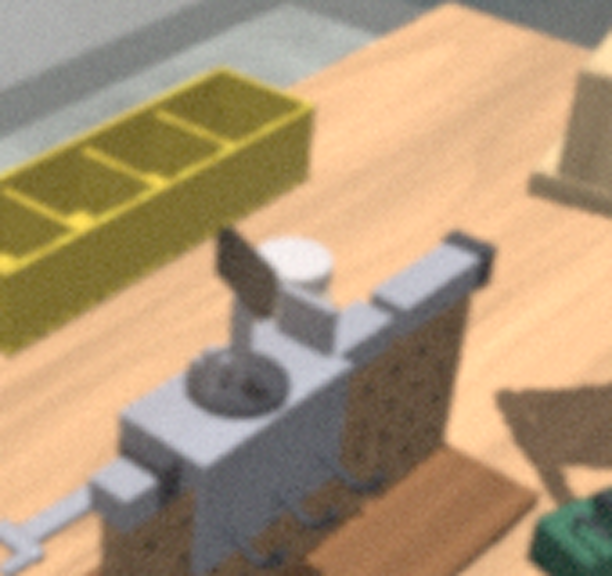

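View pics/top3.png

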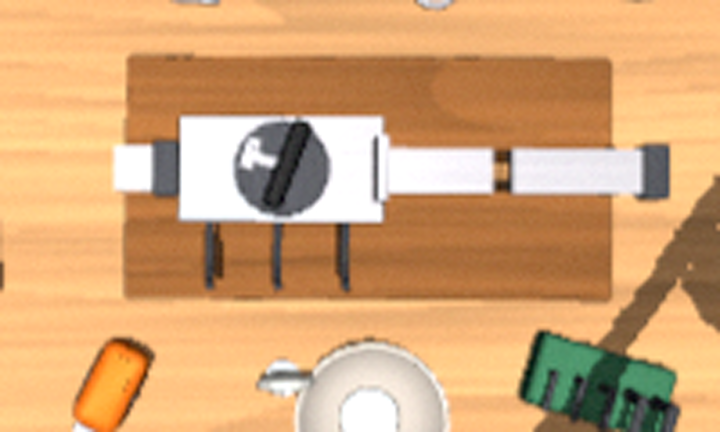

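The top view shows the rack's left edge (x≈179) touching the end stop (x≈178). The bar is still twisted and raised, and the dish, tape measure and hex holder near the board look undisturbed. The final push was stiff at 10 N with no movement, so the rack is home.

```bash
python3 -c "
from h import *
print(ctrl.finish_job())"
```

```text
the job is handed in; nothing more can be done
None
```

The plunger is parked in its rest notch and the rack is pushed home against the left end stop; I handed the job in at about 39.6 s with the arm clear, and nothing else on the bench was touched.

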